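# Load the UV curing box

### The job

While the tray is still outside the curing box, push the loose circuit module along the tray until it lies flush against the module beside it. Then push the tray along the bench, without lifting it, fully home into the curing box, swing the door fully shut behind it, and only then press the start button on top right down and let it go. Leave everything else on the bench where it is.

Things in the scene. Friction and masses are not known exactly. Their poses are not given: they have to be found in the camera images.
- curing_box: fixed grey UV curing box, 190 (x) x 180 (y) x 70 high. Origin: middle of the mouth at bench level, in the front face; x points in, z up. No sill: the tray slides on the bench. Mouth 46 high, guides 136 apart at the face narrowing to 126 at x=25; back stop at x=107: tray home = its centre at x=52, rear wall 3 outside the face. Start button on the roof at x=135, y=0
- door (a joint): angle of the box's steel door, upright hinge at x=-10, y=-78 (box frame): 0 shut across the mouth, grows as it swings outwards, about 2 wide open. Slight friction, stays where left. Panel 8 thick, reaching 152 from the hinge, 6 to 58 above the bench; small black knob, 20 long, on the outer face 135 from the hinge
- door_hinge (a point): point on the door's hinge axis, 32 above the bench
- door_edge (a point): middle of the free edge of the door, 152 from the hinge axis, 32 above the bench
- start (a joint): travel (m) of the white push button: 0 up, 0.006 fully down (about 5 N); springs back
- start_top (a point): middle of the top face of the white round start button (28 across) on the roof of the curing box
- tray: aluminium tray on the bench before the mouth, 110 (x) x 120 (y), floor 4 thick, 0.5 kg. Origin: centre of its underside. x points from its rear wall (28 high, 5 thick, outer face x=-55) to its leading wall (22 high, 5 thick, outer face x=+55), which enters the box first; side wall 22 high at y=-60; the y=+60 side is open, no wall
- seated_module: framed circuit module, 80 (x) x 50 (y) x 18, dark steel frame, green board with chips on top, 0.12 kg; lies in the tray against the wall at y = -60. Origin: centre of its underside; axes like the tray's
- loose_module: second module, same kind and size, in the tray beside the first on the open side; a gap separates them and it sticks out over the tray's open edge. Origin: centre of its underside; axes about like the tray's
- phone: black phone lying flat, 147 x 71 x 9; stands by, leave it. Origin: centre of its underside
- heat_sink: finned aluminium heat sink, 40 x 40 x 19; stands by, leave it. Origin: centre of its underside
- screw_tin: open steel bowl, 70 across, 30 high; stands by, leave it. Origin: centre of its underside
- screwdriver: screwdriver lying flat, 160 long; stands by, leave it. Origin: in its handle axis, at its underside
- flux_jar: amber jar, 52 across, 70 high; stands by, leave it. Origin: centre of its underside
- solder_spool: grey spool standing on its flange, 56 across, 40 high; stands by, leave it. Origin: centre of its underside
- multimeter: yellow multimeter lying on its back, 170 x 82 x 36; stands by, leave it. Origin: centre of its underside
There are look-alikes about, which are no part of the job. What is shaped like the loose_module but purple or yellow is not meant.

How it is judged:
By the outcome, as a careful person would: the job done as asked, in the order asked, and still so for the second after the job is handed in, with the robot touching nothing.
It also fails if it takes over 67 s, if anything falls off the work surface, if the arm or the gripper's body presses on something with over 40 N, if the wrist force passes 120 N, or if a joint passes its speed limit or range.

### The arm

A 6-joint arm with a two-finger parallel gripper is mounted at the origin on the work surface. World frame = base frame: x ahead of the robot, y to its left, z up, the work surface at z = 0. Lengths are in m, angles in rad, forces in N, time in s.
With the tool pointing down it reaches from about 0.35 to 0.975 m from the base axis. Payload 4.9 kg.
Tool frame: the origin (TCP) lies at the very end of the fingers, on their centre line; the grasp point (between the pads) lies 19 mm behind it; z points along the fingers, y is the line along which they close (so a half turn about z gives the same grasp; the last joint's range is limited). The gripper opens to 85 mm and grips with 20 to 120 N. Pads are 22 mm wide; open, the fingers measure 114 mm over their backs; the gripper's body (76 mm by 85 mm) begins 54 mm behind the grasp point. The pads swing forward as they close: fully open they stand 13 mm farther back than shut.
Start: joints at [0.988, 0.053, 1.613, -0, 1.476, -0.119], TCP at [0.28, 0.559, 0.231] pointing down, gripper open.
Joint ranges: [-3.01, 3.01], [-1.01, 2.22], [0.06, 2.58], [-1.02, 4.17], [0.09, 2.62], [-3.14, 3.14]. Speed limits (rad/s): [2.57, 2.57, 3.14, 3.14, 3.14, 3.14].

### API

Orientations are given as a unit quaternion [w, x, y, z].
In Python, from plant import monitor, vision, manip gives the robot as it stands. The module is installed in compiled form; this text tells all that it offers.
- The arm moves only by the tool arm_command, never from a script. Its argument "rows" is a list of rows, each a list of 3 entries, a list of its own where there are three numbers: the finger opening in mm, from 0 to 85.4, then the shift along the world's x, y, z in units of 30 cm (1.0 is 30 cm), then the turn, a rotation vector about the world's x, y, z in units of pi/2 rad (1.0 is pi/2 rad). In form: [[claw, [x, y, z], [wx, wy, wz]], ...]. A call has 1 to 12 rows; each row is the pose to reach, as a shift and turn from the pose commanded when the call began; what a row does not reach only later rows make up. A row lasts 1/12 s, in which the tool goes at most 41.7 mm and 7.16 degrees, less where a joint would pass 70% of its speed; a pose out of reach is approached as far as the arm can. A call with a number of a shift or a turn outside -1 to 1 is refused whole. A call with a gripper value outside its range is refused whole. The fingers move at their own pace and stop on an object; the grip force is fixed at half the most. Time passes only in rows, so rows that repeat a pose let the fingers close. It gives the time, the measured TCP pose, the force, the opening and the grip force at its end, in the units of the state.
- monitor.state(): the state, without advancing time (a new reading comes with each control period).
- vision.grab_frame(name): name is "side" or "top" or "wrist"; returns a dict with "color" (384x512x3 uint8, red, green, blue), "z_map" (384x512 float32, m along the optical axis (not along the pixel's ray), 0 where there is no reading), "mtx" (3x3 intrinsics, pixels), "k1" (the pictures are not rectified: a ray, as slopes to the right and down, at radius r is drawn at 1 + k1 r^2 times it, then the intrinsics apply), "R" (3x3) and "t" (3): a world point X has camera coordinates R X + t. Camera axes: x right, y down, z forward; pixel columns grow to the right and rows downward; lengths in m; the calibration is good to about 2 mm. A picture is of the moment at which its call begins.
- manip.job_done(): hands the job in; it is judged then, once.
The state is a dict: "time": time; "joint_pos": joint angles; "joint_vel": joint speeds; "joint_efforts": joint torques, N m; "tool_pos": TCP position; "tool_rot": TCP orientation; "contact_force": force on the tool from outside, world axes, zero at the start; "ft_torque": the same for the moment, N m; "gripper_width": opening from 0.0 (shut) to 1.0 (fully open); "grasp_force": force on a finger pad.
Only numpy, scipy, OpenCV 4.12 (cv2) and the standard library are available. Lean on these libraries where they do the work, as an engineer would, in place of code of your own. Each camera call takes 0.05 s, during which the arm holds its last target. There are 200 camera calls.

## Working session

There is one attempt and no reset: what is moved stays moved. The work goes in short steps, Python scripts to look and compute and a tool call to move; the robot and the scene stay as the last step left them, time stands still between calls to the robot, and variables do not carry over. Pictures are saved under pics/ and viewed, at most 12 in all, crops included, and the job is handed in when it is done.

Besides the shell and the picture viewer there is one more tool, called by a JSON object that holds its "method" and its "body". arm_command: Moves the arm, as the interface text tells. Shifts and turns lie within -1 to 1; 1 stands for 30 cm of shift or pi/2 rad of turn. Its arguments: {"type":"object","properties":{"rows":{"type":"array"}},"required":["rows"]}

```bash
mkdir -p pics; cat > h.py <<'E'
import numpy as np, cv2
from plant import monitor, vision, manip
def grab(n,save=None):
    f=vision.grab_frame(n)
    if save: cv2.imwrite('pics/'+save,f['color'][:,:,::-1])
    np.savez(''+n+'.npz',**f)
    return f
def load(n): return dict(np.load(''+n+'.npz'))
def cloud(f):
    h,w=f['z_map'].shape; u,v=np.meshgrid(np.arange(w),np.arange(h))
    M=f['mtx']; k=float(f['k1']); 
    p=cv2.undistortPoints(np.stack([u,v],-1).reshape(-1,1,2).astype(float),M,np.array([k,0,0,0,0.])).reshape(h,w,2)
    z=f['z_map'][...,None]; c=np.concatenate([p*z,z],-1)
    P=(c-f['t'].ravel())@f['R']; P[f['z_map']==0]=np.nan
    return P
def atz(f,u,v,z):
    p=cv2.undistortPoints(np.array([[[u,v]]],float),f['mtx'],np.array([float(f['k1']),0,0,0,0])).ravel()
    d=f['R'].T@np.array([p[0],p[1],1]); o=-f['R'].T@f['t'].ravel()
    return o+d*(z-o[2])/d[2]
E
python3 - <<'E'
from h import *
a=grab('top');b=grab('side')
cv2.imwrite('pics/t.png',cv2.resize(a['color'][:,:,::-1],(800,600),interpolation=cv2.INTER_CUBIC));cv2.imwrite('pics/s.png',cv2.resize(b['color'][:,:,::-1],(800,600)))
s=monitor.state();print(s['tool_pos'],s['tool_rot'],s['time'])
E
```

```text
[0.27926827 0.55848979 0.23015572] [-3.21646923e-04  2.29817827e-01  9.73233183e-01 -9.13118499e-04] 0.1
```

View pics/t.png

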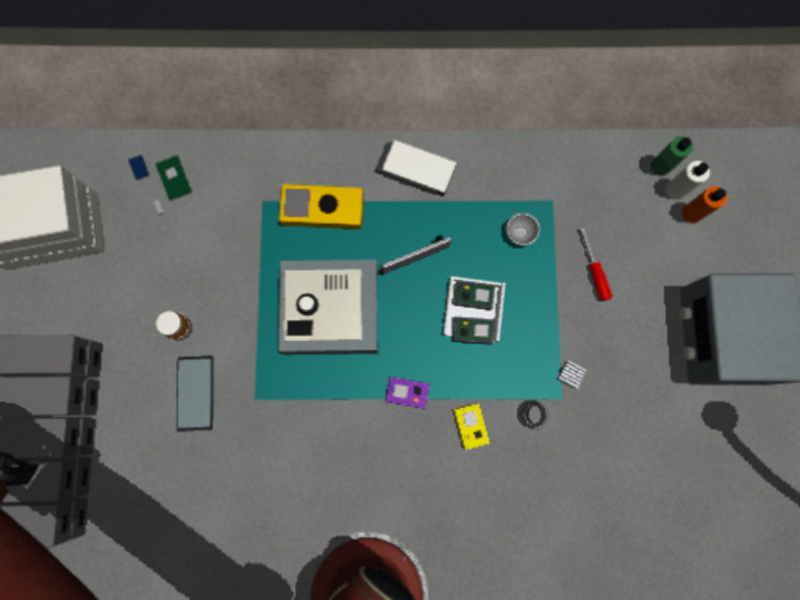

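View pics/s.png

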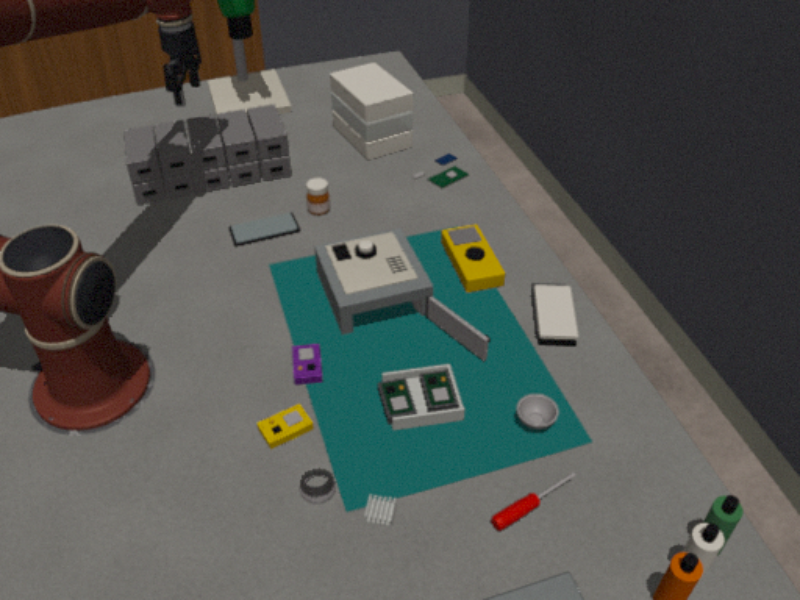

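The top view (800x600) shows the box at (328,307) with its mouth facing right, the door open from (380,270) to (450,240), the tray at (474,309), and the loose module at (474,329) on the near side. I'll enlarge it and measure with depth.

```bash
python3 - <<'E'
from h import *
a=load('top');im=a['color'][:,:,::-1]
c=im[125:235,170:335]; cv2.imwrite('pics/c.png',cv2.resize(c,None,fx=4.8,fy=4.8,interpolation=cv2.INTER_CUBIC))
P=cloud(a)
def rect(mask,name):
    n,l,st,ce=cv2.connectedComponentsWithStats(mask.astype(np.uint8))
    for i in range(1,n):
        if st[i,4]>25:
            q=P[l==i]; r=cv2.minAreaRect((q[:,:2]*1000).astype(np.float32)); print(name,st[i],np.round(r[0],1),np.round(r[1],1),round(r[2],2),'z',np.round(np.nanpercentile(q[:,2],[5,50,95])*1000,1), np.round(cv2.boxPoints(r)).tolist())
z=P[...,2]; R=np.zeros(z.shape,bool); R[110:270,100:400]=1
print('axes',atz(a,256,192,0),atz(a,300,192,0),atz(a,256,150,0))
rect(R&(z>.062)&(z<.074),'roof')
rect(R&(z>.0745)&(z<.1),'btn')
rect(R&(z>.05)&(z<.061),'door')
S=R.copy(); S[:,:275]=0;S[:,330:]=0; S[:165]=0;S[235:]=0
rect(S&(z>.011),'tray')
rect(S&(z>.003),'trayall')
g=im.astype(int)
rect(S&(z>.011)&(g.max(2)<110),'mods')
b=load('side');Q=cloud(b);zz=Q[...,2];P=Q
m=(zz>.05)&(zz<.0625)&(Q[...,0]>.5)&(Q[...,0]<.85)&(Q[...,1]>-.2)&(Q[...,1]<.1)
rect(m,'sdoor')
rect((zz>.064)&(zz<.09)&(Q[...,0]>.35)&(Q[...,0]<.8)&(Q[...,1]>-.1)&(Q[...,1]<.3),'sroof')
S=(Q[...,0]>.3)&(Q[...,0]<.66)&(Q[...,1]>-.28)&(Q[...,1]<-.06)
rect(S&(zz>.011)&(zz<.04),'stray')
E
```

```text
axes [ 0.57120944 -0.0650397   0.        ] [ 0.57118304 -0.20781736  0.        ] [ 0.71260993 -0.06526249  0.        ]
roof [ 179  166   63   59 2866] [549.5  76.9] [180.9 190. ] 1.18 z [66.7 70.9 73.6] [[457.0, 170.0], [461.0, -20.0], [642.0, -16.0], [638.0, 174.0]]
roof [100 199  16  15 178] [514.2 385.9] [43.9 44.1] 49.95 z [65.8 69.9 73.1] [[483.0, 383.0], [517.0, 355.0], [545.0, 388.0], [511.0, 417.0]]
btn [186 187  20  16 183] [548.2 119.3] [60.5 43.1] 79.02 z [75.1 83.3 94.6] [[521.0, 94.0], [564.0, 86.0], [575.0, 145.0], [533.0, 153.0]]
door [243 152  46  21 137] [657.  -94.5] [ 10.2 153.7] 23.51 z [52.  57.2 60.5] [[622.0, -26.0], [683.0, -167.0], [692.0, -163.0], [631.0, -22.0]]
tray [284 177  39  42 611] [ 551.4 -216.2] [110.3 120.2] 82.04 z [16.  22.4 29. ] [[484.0, -263.0], [603.0, -279.0], [619.0, -170.0], [500.0, -153.0]]
tray [290 203  26  17 407] [ 506.9 -213. ] [79.3 50.7] 86.31 z [17.4 22.8 27.8] [[479.0, -251.0], [530.0, -254.0], [535.0, -175.0], [484.0, -172.0]]
trayall [ 282  171   48   50 1337] [ 554.4 -222. ] [150.7 152.8] 81.43 z [ 3.8 21.5 28. ] [[468.0, -28
[... 547 characters left out ...]
 [183.2 200.8] 0.77 z [66.  69.9 75.1] [[459.0, 175.0], [461.0, -26.0], [645.0, -24.0], [642.0, 177.0]]
stray [281 200  13  16  91] [651.2 -85.5] [ 6.8 53.4] 23.39 z [12.6 26.4 39. ] [[637.0, -62.0], [659.0, -111.0], [665.0, -109.0], [644.0, -60.0]]
stray [188 223  18  21 308] [382.1 -90.7] [68.2 47.5] 79.63 z [13.  17.  21.2] [[353.0, -120.0], [399.0, -129.0], [412.0, -61.0], [365.0, -53.0]]
stray [ 241  233   56   40 1417] [ 547.1 -217.4] [115.2 132.3] 82.55 z [13.7 20.9 26.2] [[474.0, -266.0], [605.0, -283.0], [620.0, -169.0], [489.0, -152.0]]
stray [174 259  27  24 365] [ 327.6 -206.2] [63.9 54.6] 9.4 z [12.6 16.4 20.1] [[292.0, -184.0], [301.0, -238.0], [364.0, -228.0], [355.0, -174.0]]
```

View pics/c.png

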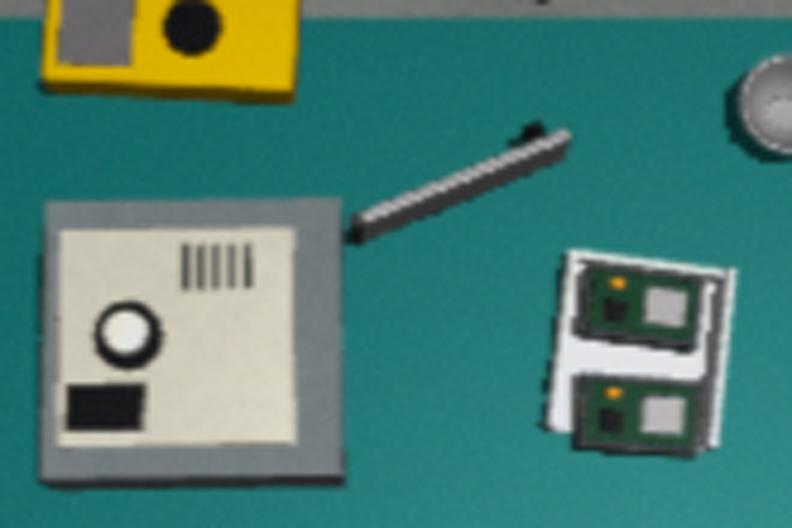

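The crop shows the tray's left wall running from (570,250) to (548,430), which puts the tray about 7-8° off the box axis. The loose module is below the seated one. Next I move over with the fingers 30 mm open as a flat two-point pusher.

{"method": "arm_command", "body": {"rows": [[30,[0.22,-1,0],[0,0,0.215]],[30,[0.22,-1,0],[0,0,0.215]],[30,[0.22,-1,0],[0,0,0.215]],[30,[0.22,-1,0],[0,0,0.215]],[30,[0.22,-1,0],[0,0,0.215]],[30,[0.22,-1,0],[0,0,0.215]],[30,[0.22,-1,0],[0,0,0.215]],[30,[0.22,-1,0],[0,0,0.215]],[30,[0.22,-1,0],[0,0,0.215]],[30,[0.22,-1,0],[0,0,0.215]]]}}

```text
time: 0.93
tool_pos: [0.3456, 0.2585, 0.2311]
tool_rot: [-0.0, 0.064, 0.998, 0.0]
contact_force: [-0.4, 0.9, 0.1]
gripper_width: 0.354
grasp_force: 0.0
```

{"method": "arm_command", "body": {"rows": [[30,[0.22,-1,0],[0,0,0]],[30,[0.22,-1,0],[0,0,0]],[30,[0.22,-1,0],[0,0,0]],[30,[0.22,-1,0],[0,0,0]],[30,[0.22,-1,0],[0,0,0]],[30,[0.22,-1,0],[0,0,0]],[30,[0.22,-1,0],[0,0,0]],[30,[0.22,-1,0],[0,0,0]],[30,[0.22,-1,0],[0,0,0]]]}}

```text
time: 1.68
tool_pos: [0.4124, -0.0428, 0.2311]
tool_rot: [-0.0, 0.065, 0.998, -0.0]
contact_force: [0.2, 0.6, 0.1]
gripper_width: 0.35
grasp_force: 0.0
```

{"method": "arm_command", "body": {"rows": [[30,[0.15,-0.56,-0.1],[0,0,0]],[30,[0.15,-0.56,-0.1],[0,0,0]],[30,[0.15,-0.56,-0.1],[0,0,0]],[30,[0.15,-0.56,-0.1],[0,0,0]],[30,[0.15,-0.56,-0.1],[0,0,0]],[30,[0.15,-0.56,-0.1],[0,0,0]],[30,[0.15,-0.56,-0.1],[0,0,0]]]}}

```text
time: 2.27
tool_pos: [0.4571, -0.2074, 0.2007]
tool_rot: [-0.001, 0.062, 0.998, 0.001]
contact_force: [-0.3, 0.7, -0.3]
gripper_width: 0.352
grasp_force: 0.0
```

```bash
python3 - <<'E'
from h import *
s=monitor.state();print(s['tool_pos'],s['tool_rot'],s['time'],s['gripper_width'],s['contact_force'])
a=grab('wrist');cv2.imwrite('pics/w.png',cv2.resize(a['color'][:,:,::-1],(800,600),interpolation=cv2.INTER_CUBIC))
E
```

```text
[ 0.45713484 -0.20742584  0.20074133] [-6.15819124e-04  6.23297446e-02  9.98055008e-01  9.08361646e-04] 2.2667 0.3518476830636 [-0.31749617  0.66268041 -0.28960762]
```

View pics/w.png

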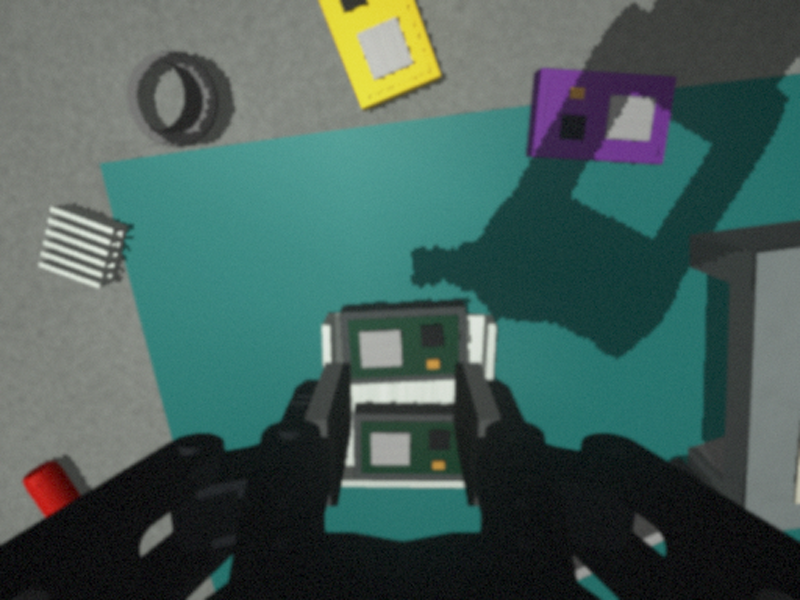

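The wrist view shows the loose module at (405,345), the seated one at (405,440), and the tray walls square to the gripper. Next I get the poses from depth.

```bash
cat >> h.py <<'E'
def edges(f,boxes,P=None):
    "line fit of module boards etc."
    pass
E
python3 - <<'E'
from h import *
a=load('wrist');P=cloud(a)
for n,(u,v) in dict(Lnl=(342,308),Lnr=(467,304),Lfl=(347,382),Lfr=(455,380),Snl=(356,410),Snr=(455,408),Tfl=(345,486),Tfr=(465,486)).items():
    u,v=u*.64,v*.64; print(n,np.round(atz(a,u,v,.022)*1000,1),np.round(P[int(v),int(u)]*1000,1))
g=a['color'].astype(int)
green=(g[...,1]>g[...,0]+15)&(g[...,1]>g[...,2]+5)&(P[...,2]>.012)&(P[...,2]<.03)&(P[...,0]<.65)
n,l,st,_=cv2.connectedComponentsWithStats(green.astype(np.uint8))
for i in range(1,n):
    if st[i,4]>100:
        r=cv2.minAreaRect((P[l==i][:,:2]*1000).astype(np.float32));print(st[i],np.round(r[0],1),np.round(r[1],1),r[2])
E
```

```text
Lnl [ 477.4 -248.2   22. ] [ 483.2 -252.6   -0.6]
Lnr [ 484.5 -170.1   22. ] [ 490.2 -168.9    0. ]
Lfl [ 527.5 -252.7   22. ] [ 447.3 -221.6  209.7]
Lfr [ 534.9 -182.6   22. ] [ 454.1 -192.2  201.5]
Snl [ 548.1 -249.9   22. ] [ 550.2 -251.5   16.6]
Snr [ 554.9 -184.5   22. ] [ 461.8 -193.2  203.7]
Tfl [ 604.8 -266.1   22. ] [ 6.195e+02 -2.716e+02 -3.000e-01]
Tfr [ 615.2 -183.4   22. ] [ 615.9 -183.9   20.8]
[ 222  201   72   41 1676] [ 507.8 -213.2] [70.4 41.3] 85.21324920654297
[ 231  270   65   34 1228] [ 581.2 -216.6] [69.1 41.2] 81.62454223632812
```

{"method": "arm_command", "body": {"rows": [[30,[0,-0.01,-0.4],[0,0,0]],[30,[0,-0.01,-0.4],[0,0,0]],[30,[0,-0.01,-0.4],[0,0,0]],[30,[0,-0.01,-0.55],[0,0,0]],[30,[0,-0.01,-0.6],[0,0,0]],[30,[0,-0.01,-0.645],[0,0,0]],[30,[0,-0.01,-0.645],[0,0,0]]]}}

```text
time: 2.9
tool_pos: [0.4544, -0.2083, 0.0047]
tool_rot: [-0.003, 0.062, 0.998, 0.002]
contact_force: [-0.8, 0.2, 0.2]
gripper_width: 0.352
grasp_force: 0.0
```

{"method": "arm_command", "body": {"rows": [[30,[0.02,-0.002,0],[0,0,0]],[30,[0.04,-0.005,0],[0,0,0]],[30,[0.05,-0.006,0],[0,0,0]],[30,[0.06,-0.008,0],[0,0,0]],[30,[0.07,-0.009,0],[0,0,0]],[30,[0.08,-0.01,0],[0,0,0]],[30,[0.09,-0.011,0],[0,0,0]],[30,[0.1,-0.012,0],[0,0,0]],[30,[0.105,-0.013,0],[0,0,0]],[30,[0.11,-0.014,0],[0,0,0]],[30,[0.11,-0.014,0],[0,0,0]]]}}

```text
time: 3.82
tool_pos: [0.4898, -0.2163, 0.0077]
tool_rot: [0.0, 0.063, 0.998, -0.0]
contact_force: [0.3, 0.4, 0.4]
gripper_width: 0.355
grasp_force: 0.0
```

```bash
cat > m.py <<'E'
from h import *
import sys
a=grab('wrist');P=cloud(a)
g=a['color'].astype(int)
green=(g[...,1]>g[...,0]+15)&(g[...,1]>g[...,2]+5)&(P[...,2]>.01)&(P[...,2]<.032)&(P[...,0]<.65)
n,l,st,_=cv2.connectedComponentsWithStats(green.astype(np.uint8))
for i in range(1,n):
    if st[i,4]>100:
        r=cv2.minAreaRect((P[l==i][:,:2]*1000).astype(np.float32));print(st[i],np.round(r[0],1),np.round(r[1],1),r[2])
if len(sys.argv)>1: cv2.imwrite('pics/'+sys.argv[1],cv2.resize(a['color'][:,:,::-1],(800,600),interpolation=cv2.INTER_CUBIC))
E
python3 m.py w2.png
```

```text
[218 299  51  17 600] [ 508.5 -225.4] [21.8  9.3] 83.2364730834961
[263 300  33  45 711] [ 518.  -210.5] [14.  23.2] 86.0302505493164
```

View pics/w2.png

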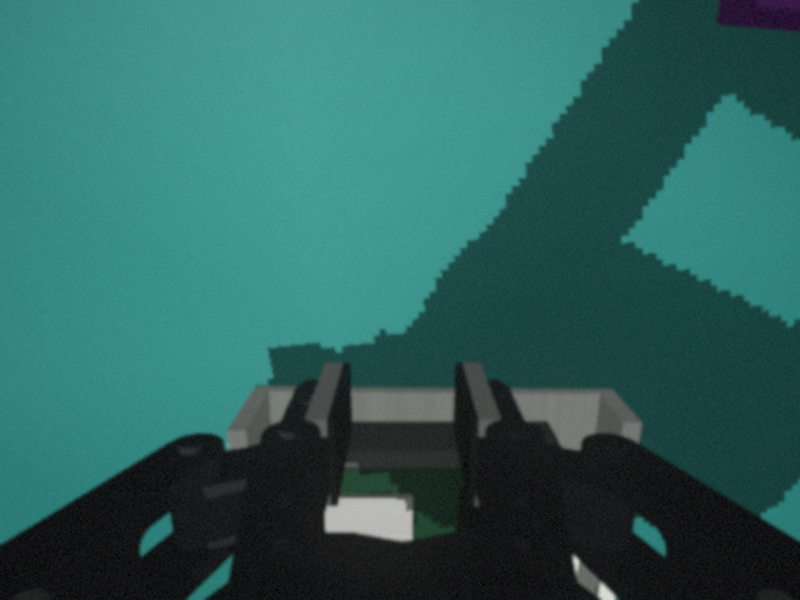

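The view shows both fingers on the loose module's near face. The tray's near edge runs at about row 388.

{"method": "arm_command", "body": {"rows": [[30,[0.01,-0.001,0],[0,0,0]],[30,[0.015,-0.002,0],[0,0,0]],[30,[0.02,-0.003,0],[0,0,0]],[30,[0.02,-0.003,0],[0,0,0]]]}}

```text
time: 4.2
tool_pos: [0.4956, -0.2171, 0.0077]
tool_rot: [-0.0, 0.063, 0.998, 0.0]
contact_force: [-0.8, 0.1, 1.1]
gripper_width: 0.347
grasp_force: 0.5
```

```bash
cat > t.py <<'E'
from h import *
for c in ('top','side'):
    a=grab(c);P=cloud(a);z=P[...,2];g=a['color'].astype(int)
    R=(P[...,0]>.42)&(P[...,0]<.66)&(P[...,1]>-.3)&(P[...,1]<.0)
    for name,m in (('dark',R&(z>.011)&(z<.035)&(g.max(2)<110)),('all',R&(z>.011)&(z<.035))):
        n,l,st,_=cv2.connectedComponentsWithStats(m.astype(np.uint8))
        for i in range(1,n):
            if st[i,4]>80:
                r=cv2.minAreaRect((P[l==i][:,:2]*1000).astype(np.float32));print(c,name,st[i],np.round(r[0],1),np.round(r[1],1),round(r[2],1))
    if c=='side': S=a['color'][215:295,225:315]; cv2.imwrite('pics/side_crop.png',cv2.resize(S[:,:,::-1],None,fx=6,fy=6,interpolation=cv2.INTER_CUBIC))
    else: S=a['color'][160:240,250:350]; cv2.imwrite('pics/top_crop.png',cv2.resize(S[:,:,::-1],None,fx=6,fy=6,interpolation=cv2.INTER_CUBIC))
im=[cv2.imread('pics/side_crop.png'),cv2.imread('pics/top_crop.png')]
cv2.imwrite('pics/pair.png',np.hstack([cv2.resize(i,(400,400)) for i in im]))
E
python3 t.py
```

```text
top all [285 177  17  34 145] [ 568.7 -167.1] [ 36.9 116.3] 62.3
side dark [266 192  28  24 161] [638.8 -56.1] [ 10.3 117.8] 20.9
side dark [247 236  47  36 700] [ 547.8 -218.7] [132.9  88.9] 2.7
side all [266 192  28  24 161] [638.8 -56.1] [ 10.3 117.8] 20.9
side all [ 247  233   50   39 1244] [ 549.9 -215.5] [118.6 126.5] 81.8
```

View pics/pair.png

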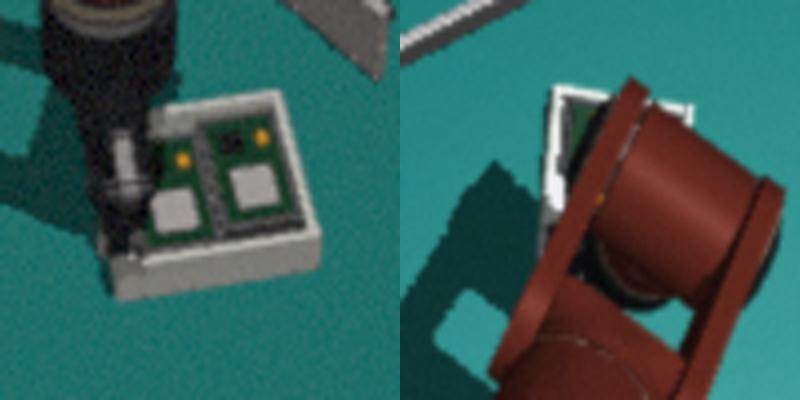

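The side crop shows the two modules nearly touching, with their frames meeting near (205,180). I'll push a little more, then back off and check.

{"method": "arm_command", "body": {"rows": [[30,[0.005,-0.001,0],[0,0,0]],[30,[0.01,-0.002,0],[0,0,0]],[30,[0.013,-0.002,0],[0,0,0]],[30,[0.013,-0.002,0],[0,0,0]]]}}

```text
time: 4.63
tool_pos: [0.4986, -0.2175, 0.0076]
tool_rot: [-0.001, 0.063, 0.998, 0.0]
contact_force: [-5.3, 1.1, 3.0]
gripper_width: 0.349
grasp_force: 2.6
```

{"method": "arm_command", "body": {"rows": [[30,[-0.05,0.007,0],[0,0,0]],[30,[-0.1,0.012,0],[0,0,0]],[30,[-0.15,0.012,0.15],[0,0,0]],[30,[-0.15,0.012,0.3],[0,0,0]],[30,[-0.15,0.012,0.45],[0,0,0]],[30,[-0.15,0.012,0.6],[0,0,0]],[30,[-0.15,0.012,0.6],[0,0,0]]]}}

```text
time: 5.22
tool_pos: [0.4575, -0.216, 0.1957]
tool_rot: [0.006, 0.063, 0.998, -0.003]
contact_force: [1.3, -1.2, 0.2]
gripper_width: 0.35
grasp_force: 0.0
```

```bash
python3 m.py w3.png; python3 t.py; python3 -c "
import cv2,numpy as np
w=cv2.imread('pics/w3.png')[250:550,250:550]
cv2.imwrite('pics/p2.png',np.hstack([cv2.resize(w,(400,400)),cv2.resize(cv2.imread('pics/side_crop.png'),(400,400))]))"
```

```text
[ 232  226   70   37 1247] [ 534.3 -218.3] [69.2 40.9] 82.5788803100586
[240 272  56  33 956] [ 584.3 -222.5] [58.9 39.7] 82.7461929321289
top dark [291 179  18  31 288] [ 560.3 -200.5] [51.9 98.5] 82.7
top all [285 176  26  37 404] [ 557.2 -195.6] [ 68.9 119.6] 81.5
side dark [266 191  28  26 164] [638.4 -55.4] [  8.5 118.9] 21.4
side dark [253 236  42  30 745] [ 560.4 -215.2] [97.5 99.9] 83.0
side all [266 191  28  26 164] [638.4 -55.4] [  8.5 118.9] 21.4
side all [ 245  233   53   40 1373] [ 555.6 -218.1] [116.8 120.5] 82.0
```

View pics/p2.png

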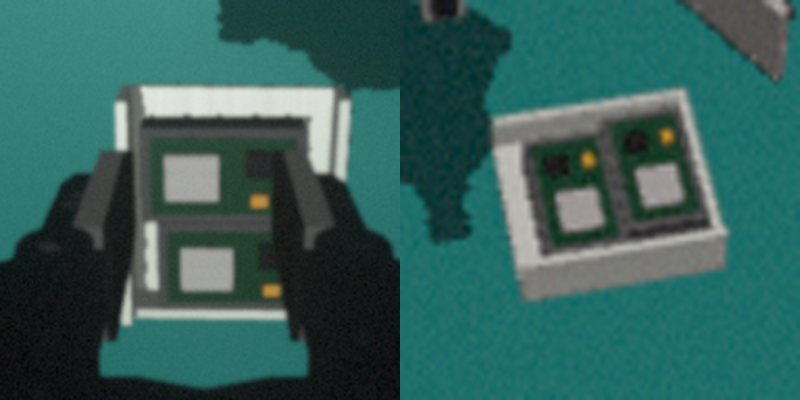

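The pair of crops shows the modules flush: centres 50 mm apart and both yawed 7.4°. Next I check the joints and plan the tray push.

```bash
python3 - <<'E'
from h import *
s=monitor.state();print(np.round(s['joint_pos'],3),s['tool_pos'],s['time'])
a=load('wrist');P=cloud(a)
print('cam',-a['R'].T@a['t'].ravel(), a['R'])
# box face from top cloud: roof edge near y=-20
a=load('top');P=cloud(a);m=(P[...,2]>.06)&(P[...,2]<.075)
q=P[m&(P[...,1]<.1)&(P[...,1]>-.05)]
for lo in np.arange(.46,.64,.02):
    k=q[(q[:,0]>=lo)&(q[:,0]<lo+.02)]; print(round(lo+.01,2),np.round(np.sort(k[:,1])[:3]*1000,1) if len(k) else '')
E
```

```text
[-0.588 -0.218  1.937  0.     1.417 -2.033] [ 0.45590349 -0.21494036  0.19023984] 5.3667
cam [ 0.3896155  -0.20688526  0.33641511] [[ 0.12540551  0.99208476 -0.00642531]
 [ 0.95434811 -0.1188606   0.2740289 ]
 [ 0.27109618 -0.04049672 -0.96169999]]
0.47 [-19.  -18.9 -18.9]
0.49 [-18.9 -18.8 -18.8]
0.51 [-18.7 -18.7 -18.6]
0.53 [-18.5 -18.5 -18.4]
0.55 [-18.2 -18.1 -15.5]
0.57 [-15.4 -15.3 -15.2]
0.59 [-15.3 -15.2 -15.2]
0.61 [-15.1 -15.1 -15. ]
0.63 [-49.  -45.9 -39.7]
```

{"method": "arm_command", "body": {"rows": [[70,[0.29,-0.29,0],[0,0,-1]],[70,[0.29,-0.29,0],[0,0,-1]],[70,[0.29,-0.29,0],[0,0,-1]],[70,[0.29,-0.29,0],[0,0,-1]],[70,[0.29,-0.29,0],[0,0,-1]],[70,[0.29,-0.29,0],[0,0,-1]],[70,[0.29,-0.29,0],[0,0,-1]],[70,[0.29,-0.29,0],[0,0,-1]],[70,[0.29,-0.29,0],[0,0,-1]],[70,[0.29,-0.29,0],[0,0,-1]],[70,[0.29,-0.29,0],[0,0,-1]],[70,[0.29,-0.29,0],[0,0,-1]]]}}

```text
time: 6.37
tool_pos: [0.5405, -0.3003, 0.1843]
tool_rot: [-0.002, 0.729, 0.685, -0.0]
contact_force: [-0.4, 0.5, 0.6]
gripper_width: 0.82
grasp_force: 0.0
```

```bash
python3 - <<'E'
from h import *
from scipy.spatial.transform import Rotation as Ro
s=monitor.state();q=s['tool_rot'];R=Ro.from_quat([q[1],q[2],q[3],q[0]]).as_matrix();print(s['tool_pos'],'ytool',R[:,1],'deg',np.degrees(np.arctan2(R[1,1],R[0,1])),np.round(s['joint_pos'],2))
E
python3 m.py; python3 t.py
```

```text
[ 0.54046582 -0.30030263  0.18429844] ytool [ 0.99810166 -0.06147839 -0.00367285] deg -3.5246987157578693 [-0.63  0.07  1.67  0.    1.4  -0.57]
[308  39  23  60 477] [ 597.  -211.5] [47.8 18. ] 83.70813751220703
top dark [288 177  30  35 721] [ 562.2 -209.2] [ 92.3 106.1] 82.8
top all [285 176  39  37 839] [ 554.7 -216.1] [109.2 119.8] 82.3
side dark [ 253  233   44   37 1043] [ 563.  -217.7] [115.3 106.5] 82.0
side all [ 245  233   53   40 1355] [ 556.2 -217.4] [118.5 120.8] 82.0
```

{"method": "arm_command", "body": {"rows": [[70,[0.012,-0.006,-0.2],[0,0,-0.044]],[70,[0.012,-0.006,-0.35],[0,0,-0.044]],[70,[0.012,-0.006,-0.5],[0,0,-0.044]],[70,[0.012,-0.006,-0.58],[0,0,-0.044]],[70,[0.012,-0.006,-0.6],[0,0,-0.044]],[70,[0.012,-0.006,-0.6],[0,0,-0.044]]]}}

```text
time: 7.02
tool_pos: [0.541, -0.3, 0.0016]
tool_rot: [-0.006, 0.749, 0.662, -0.001]
contact_force: [-0.7, 0.5, -0.7]
gripper_width: 0.817
grasp_force: 0.0
```

{"method": "arm_command", "body": {"rows": [[70,[0.003,0.027,0],[0,0,0]],[70,[0.006,0.047,0],[0,0,0]],[70,[0.008,0.067,0],[0,0,0]],[70,[0.01,0.087,0],[0,0,0.005]],[70,[0.011,0.107,0],[0,0,0.009]],[70,[0.012,0.127,0],[0,0,0.014]],[70,[0.014,0.147,0],[0,0,0.019]],[70,[0.015,0.167,0],[0,0,0.023]],[70,[0.016,0.187,0],[0,0,0.028]],[70,[0.017,0.207,0],[0,0,0.033]],[70,[0.019,0.227,0],[0,0,0.037]],[70,[0.02,0.247,0],[0,0,0.042]]]}}

```text
time: 8.02
tool_pos: [0.5535, -0.2308, 0.0113]
tool_rot: [0.004, 0.727, 0.687, 0.0]
contact_force: [0.9, -6.0, 3.7]
gripper_width: 0.82
grasp_force: 2.9
```

```bash
python3 t.py; python3 -c "
from h import *
s=monitor.state();q=s['tool_rot'];print(s['tool_pos'],2*np.degrees(np.arctan2(q[2],q[1]))-90,s['contact_force'])"
```

```text
top dark [271 178  24  33 385] [ 569.6 -132.1] [ 63.8 108.7] 60.5
top all [270 178  26  37 443] [ 553.7 -148.8] [ 76.1 120.3] 86.8
side dark [247 239  45  22 339] [ 551.5 -214.9] [ 56.6 121.6] 85.7
side all [247 239  45  22 339] [ 551.5 -214.9] [ 56.6 121.6] 85.7
[ 0.55284158 -0.22927292  0.0103734 ] -3.2543666397682784 [ 0.50962001 -2.16087378  1.79148476]
```

{"method": "arm_command", "body": {"rows": [[70,[0.001,0.02,0],[0,0,0.005]],[70,[0.002,0.04,0],[0,0,0.01]],[70,[0.003,0.06,0],[0,0,0.015]],[70,[0.004,0.08,0],[0,0,0.02]],[70,[0.005,0.1,0],[0,0,0.025]],[70,[0.006,0.12,0],[0,0,0.03]],[70,[0.007,0.14,0],[0,0,0.035]],[70,[0.008,0.16,0],[0,0,0.04]],[70,[0.009,0.18,0],[0,0,0.045]],[70,[0.01,0.2,0],[0,0,0.05]],[70,[0.01,0.22,0],[0,0,0.05]],[70,[0.01,0.22,0],[0,0,0.05]]]}}

```text
time: 9.12
tool_pos: [0.5552, -0.1629, 0.0093]
tool_rot: [0.001, 0.7, 0.715, 0.0]
contact_force: [0.7, -2.0, 0.9]
gripper_width: 0.818
grasp_force: 1.2
```

```bash
python3 t.py; python3 -c "
from h import *
s=monitor.state();q=s['tool_rot'];print(s['tool_pos'],2*np.degrees(np.arctan2(q[2],q[1]))-90,s['contact_force'])
c=load('top')['color'][150:240,190:310];d=load('side')['color'][180:270,190:310]
cv2.imwrite('pics/p3.png',np.vstack([cv2.resize(i[:,:,::-1],(400,300),interpolation=cv2.INTER_CUBIC) for i in (c,d)]))"
```

```text
top dark [249 179  20  30 281] [570.8 -58.9] [56.  95.6] 65.8
top all [249 179  21  38 319] [559.8 -53.7] [ 57.4 134.5] 66.5
side dark [253 221  29  18 258] [ 564.9 -147.8] [72.2 58.7] 3.9
side all [253 221  29  18 258] [ 564.9 -147.8] [72.2 58.7] 3.9
[ 0.55453661 -0.16291874  0.00852472] 1.177646457000364 [ 0.99418909 -3.00010743  0.90810175]
```

View pics/p3.png

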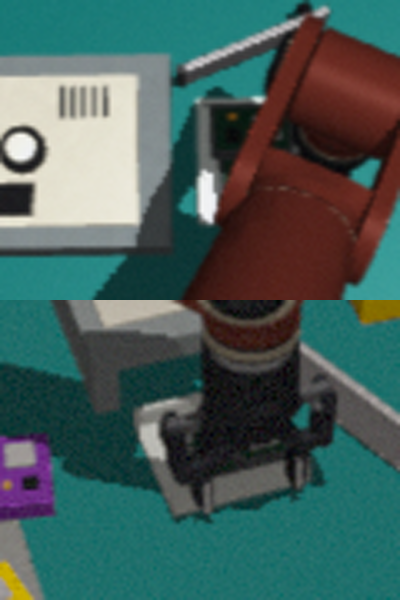

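The top crop shows the tray's leading wall spanning (195,100) to (200,223), just before the mouth. The side crop shows both fingers on the rear wall.

```bash
python3 - <<'E'
from h import *
a=load('top');P=cloud(a);x,y,z=P[...,0],P[...,1],P[...,2]
m=(z>.012)&(z<.033)&(x>.45)&(x<.63)&(y<-.02)&(y>-.06)
for c in range(247,256):
    k=m[:,c]
    if k.sum()>3: r=np.where(k)[0]; print(c,r.min(),r.max(),np.round(x[r.min(),c]*1000,1),np.round(x[r.max(),c]*1000,1))
for r in range(178,218,4):
    c=np.where(m[r])[0]
    if len(c): print(r,c.max(),np.round(P[r,c.min()]*1000,1))
for v,u in((180,249),(217,250)): print(atz(a,u,v,.022))
E
```

```text
249 180 188 606.0 580.1
250 180 216 606.4 489.9
251 180 216 606.5 490.2
253 180 196 607.7 554.0
254 180 196 607.3 553.6
182 254 [599.4 -42.5  23.1]
186 254 [586.2 -42.5  23.5]
190 254 [574.1 -45.7  19.1]
194 254 [560.3 -45.7  23. ]
198 250 [547.9 -45.7  20.2]
202 250 [535.6 -45.7  16.3]
206 250 [521.7 -45.8  22.5]
210 251 [509.3 -45.8  19.9]
214 251 [495.8 -45.8  24.9]
[ 0.60620176 -0.04246162  0.022     ]
[ 0.48670013 -0.04579467  0.022     ]
```

Tray is about 4 mm toward -x of the box axis, so I steer it slightly toward +x.

{"method": "arm_command", "body": {"rows": [[70,[0.001,0.013,0],[0,0,-0.011]],[70,[0.001,0.026,0],[0,0,-0.022]],[70,[0.001,0.04,0],[0,0,-0.033]],[70,[0.001,0.053,0],[0,0,-0.044]],[70,[0.003,0.066,0],[0,0,-0.044]],[70,[0.004,0.08,0],[0,0,-0.044]],[70,[0.005,0.08,0],[0,0,-0.044]]]}}

```text
time: 9.8
tool_pos: [0.5553, -0.1389, 0.0079]
tool_rot: [-0.0, 0.724, 0.69, -0.0]
contact_force: [-0.4, -2.5, 1.6]
gripper_width: 0.82
grasp_force: 1.5
```

```bash
cat > l.py <<'E'
from h import *
s=monitor.state();q=s['tool_rot'];print(s['tool_pos'],2*np.degrees(np.arctan2(q[2],q[1]))-90,s['contact_force'])
a=grab('top');grab('side');P=cloud(a);x,y,z=P[...,0],P[...,1],P[...,2]
m=(z>.012)&(z<.033)&(x>.45)&(x<.63)&(y<-.0)&(y>-.09)
for c in range(238,262):
    k=m[:,c]
    if k.sum()>3: r=np.where(k)[0]; print(c,r.min(),r.max(),np.round(P[r.min(),c]*1000,1),np.round(P[r.max(),c]*1000,1))
E
python3 l.py
```

```text
[ 0.55533599 -0.13886807  0.00787393] -2.8017663619509108 [-0.36643018 -2.50400791  1.58425959]
242 189 213 [576.6 -20.2  22.7] [499.7 -20.4  19.8]
243 174 200 [626.2 -23.1  20.8] [542.1 -23.3  16.2]
244 175 181 [623.6 -26.3  18. ] [603.3 -26.4  20.1]
245 174 178 [624.3 -29.7  28.8] [612.8 -29.6  21.7]
246 173 194 [627.7 -32.9  28.4] [562.4 -32.8  12.1]
247 173 194 [628.2 -36.1  26.5] [561.9 -36.   14.8]
248 172 207 [630.  -39.3  32.7] [519.  -39.4  19.6]
249 177 204 [615.4 -42.5  25. ] [528.5 -42.6  20.2]
250 177 202 [616.4 -45.7  20.6] [534.5 -45.7  22.9]
251 177 199 [616.2 -48.9  21.5] [544.9 -48.9  18.9]
252 177 197 [616.4 -52.1  20.5] [549.9 -52.1  27.1]
253 177 194 [616.6 -55.3  19.7] [561.  -55.3  19.6]
254 177 192 [616.3 -58.5  21.1] [566.3 -58.5  25.8]
255 177 190 [616.1 -61.7  21.9] [573.3 -61.7  22.9]
256 178 187 [613.5 -65.   19. ] [583.4 -64.9  21.5]
257 178 185 [612.3 -68.1  24.1] [589.9 -68.1  21.6]
258 178 183 [613.1 -71.4  20.6] [596.5 -71.3  21.2]
259 178 181 [613.4 -74.6  19.3] [603.5 -74.6  19.3]
```

{"method": "arm_command", "body": {"rows": [[70,[0.001,0.005,0],[0,0,0.013]],[70,[0.002,0.01,0],[0,0,0.026]],[70,[0.003,0.015,0],[0,0,0.039]],[70,[0.004,0.02,0],[0,0,0.044]],[70,[0.004,0.025,0],[0,0,0.044]],[70,[0.004,0.025,0],[0,0,0.044]]]}}

```text
time: 10.4
tool_pos: [0.5568, -0.1309, 0.0077]
tool_rot: [-0.0, 0.7, 0.714, 0.0]
contact_force: [0.8, -1.5, -0.0]
gripper_width: 0.821
grasp_force: 1.2
```

```bash
python3 l.py | grep -v '5[0-9][0-9]\.. -2'; python3 -c "
from h import *
cv2.imwrite('pics/p4.png',cv2.resize(load('side')['color'][170:260,190:310][:,:,::-1],(800,600),interpolation=cv2.INTER_CUBIC))"
```

```text
[ 0.55678428 -0.13087448  0.00766538] 1.1652846708036435 [ 0.77636782 -1.46922732 -0.02328594]
241 176 225 [618.4 -16.9  26.1] [461.1 -17.6  24.9]
246 174 205 [626.5 -32.7  19.7] [525.2 -33.   20.9]
247 173 202 [628.4 -36.   25.7] [534.6 -36.2  22.6]
248 173 199 [629.6 -39.2  20.7] [543.3 -39.4  28. ]
249 179 197 [609.5 -42.5  22.2] [550.9 -42.5  21.4]
250 179 194 [609.7 -45.7  21. ] [560.5 -45.7  22.2]
251 179 192 [608.5 -48.9  26.2] [567.5 -48.9  19.2]
252 179 190 [609.4 -52.1  22.5] [573.6 -52.1  21.3]
253 179 187 [609.4 -55.3  22.4] [582.6 -55.3  25.6]
254 179 185 [610.1 -58.5  19.2] [590.2 -58.5  20.4]
255 179 183 [608.9 -61.7  24.5] [596.5 -61.7  21.5]
```

View pics/p4.png

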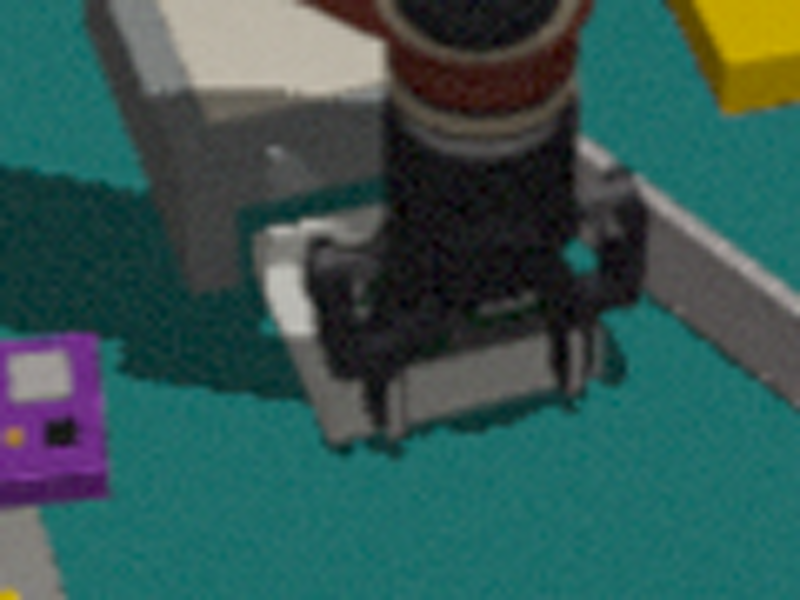

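Side view: tray square at the mouth, rear-wall contact good, door clear on the right. I continue straight in.

{"method": "arm_command", "body": {"rows": [[58,[0,0.015,0],[0,0,0]],[58,[-0.001,0.03,0],[0,0,0]],[58,[-0.001,0.045,0],[0,0,0]],[58,[-0.001,0.06,0],[0,0,0]],[58,[-0.002,0.075,0],[0,0,0]],[58,[-0.002,0.09,0],[0,0,0]],[58,[-0.002,0.105,0],[0,0,0]],[58,[-0.002,0.12,0],[0,0,0]],[58,[-0.003,0.135,0],[0,0,0]],[58,[-0.003,0.15,0],[0,0,0]]]}}

```text
time: 11.33
tool_pos: [0.556, -0.0865, 0.0083]
tool_rot: [0.0, 0.7, 0.714, -0.0]
contact_force: [0.3, -5.8, 3.2]
gripper_width: 0.683
grasp_force: 2.6
```

```bash
python3 l.py | grep -v '5[0-9][0-9]\.. -2'
```

```text
[ 0.55596903 -0.08653101  0.00827391] 1.1844229009073786 [ 0.31666647 -5.8392968   3.20296878]
246 190 197 [573.7 -32.9  21. ] [550.2 -33.   25.5]
247 188 197 [579.2 -36.2  26.1] [550.9 -36.2  21.2]
248 189 197 [576.9 -39.3  21.1] [550.7 -39.4  22.5]
249 189 197 [576.8 -42.5  21.8] [550.6 -42.6  23.2]
250 189 198 [576.8 -45.7  21.7] [547.1 -45.8  24.9]
251 189 198 [576.4 -48.9  23.6] [547.5 -48.9  22.5]
252 193 198 [564.8 -52.1  16.4] [547.4 -52.1  22.9]
```

{"method": "arm_command", "body": {"rows": [[58,[0,0.015,0],[0,0,0]],[58,[-0.001,0.03,0],[0,0,0]],[58,[-0.001,0.045,0],[0,0,0]],[58,[-0.001,0.06,0],[0,0,0]],[58,[-0.002,0.075,0],[0,0,0]],[58,[-0.002,0.09,0],[0,0,0]],[58,[-0.002,0.105,0],[0,0,0]],[58,[-0.002,0.12,0],[0,0,0]],[58,[-0.003,0.135,0],[0,0,0]],[58,[-0.003,0.145,0],[0,0,0]]]}}

```text
time: 12.27
tool_pos: [0.5549, -0.0427, 0.0079]
tool_rot: [0.0, 0.7, 0.714, -0.0]
contact_force: [-0.2, -5.2, 2.8]
gripper_width: 0.684
grasp_force: 2.6
```

{"method": "arm_command", "body": {"rows": [[58,[0,0.01,0],[0,0,0]],[58,[0,0.015,0],[0,0,0]],[58,[0,0.02,0],[0,0,0]],[58,[0,0.024,0],[0,0,0]]]}}

```text
time: 12.6
tool_pos: [0.5549, -0.0357, 0.0079]
tool_rot: [0.0, 0.7, 0.714, -0.0]
contact_force: [-0.1, -4.7, 3.0]
gripper_width: 0.676
grasp_force: 2.6
```

Smooth, about 5 N. Now creep until the stop shows up in the force.

{"method": "arm_command", "body": {"rows": [[58,[0,0.004,0],[0,0,0]],[58,[0,0.007,0],[0,0,0]],[58,[0,0.01,0],[0,0,0]]]}}

```text
time: 12.85
tool_pos: [0.5549, -0.0328, 0.0079]
tool_rot: [0.0, 0.7, 0.714, -0.0]
contact_force: [0.1, -5.3, 2.8]
gripper_width: 0.678
grasp_force: 2.6
```

{"method": "arm_command", "body": {"rows": [[58,[0,0.003,0],[0,0,0]],[58,[0,0.006,0],[0,0,0]]]}}

```text
time: 13.02
tool_pos: [0.5549, -0.0312, 0.0079]
tool_rot: [0.0, 0.7, 0.714, -0.0]
contact_force: [-0.9, -9.4, 2.9]
gripper_width: 0.68
grasp_force: 4.6
```

{"method": "arm_command", "body": {"rows": [[58,[0,0.003,0],[0,0,0]],[58,[0,0.004,0],[0,0,0]],[58,[0,0.004,0],[0,0,0]]]}}

```text
time: 13.27
tool_pos: [0.5549, -0.0312, 0.0079]
tool_rot: [0.001, 0.7, 0.714, -0.001]
contact_force: [0.2, -9.3, 2.3]
gripper_width: 0.683
grasp_force: 5.1
```

{"method": "arm_command", "body": {"rows": [[58,[0,0.004,0],[0,0,0]],[58,[0,0.007,0],[0,0,0]],[58,[0,0.007,0],[0,0,0]],[58,[0,0.007,0],[0,0,0]]]}}

```text
time: 13.6
tool_pos: [0.5548, -0.0311, 0.008]
tool_rot: [0.002, 0.7, 0.714, -0.003]
contact_force: [-2.2, -17.0, 3.0]
gripper_width: 0.68
grasp_force: 8.1
```

Tray's home against the stop. Back off and go around to the door's outer side.

{"method": "arm_command", "body": {"rows": [[58,[0,-0.08,0],[0,0,0]],[58,[0,-0.15,0],[0,0,0]],[58,[0,-0.15,0.14],[0,0,0]],[0,[0,-0.15,0.28],[0,0,0]],[0,[0,-0.15,0.42],[0,0,0]],[0,[0.1,-0.2,0.45],[0,0,0]],[0,[0.23,-0.25,0.45],[0,0,0]],[0,[0.36,-0.26,0.45],[0,0,0]],[0,[0.49,-0.26,0.45],[0,0,0]],[0,[0.53,-0.26,0.45],[0,0,0]],[0,[0.53,-0.26,0.45],[0,0,0]]]}}

```text
time: 14.52
tool_pos: [0.7154, -0.1042, 0.1407]
tool_rot: [-0.002, 0.7, 0.714, 0.0]
contact_force: [-1.6, 1.0, 1.0]
gripper_width: 0.002
grasp_force: 0.0
```

```bash
python3 - <<'E'
from h import *
from plant import monitor
s=monitor.state();print(s['tool_pos'],s['gripper_width'],np.round(s['joint_pos'],2))
for c in('top','side'):
    a=grab(c);P=cloud(a);x,y,z=P[...,0],P[...,1],P[...,2]
    q=P[(z>.045)&(z<.0625)&(x>.6)&(x<.72)&(y<-.035)&(y>-.19)]
    if len(q)>10:
        l=cv2.fitLine((q[:,:2]*1000).astype(np.float32),cv2.DIST_HUBER,0,.01,.01).ravel();print(c,len(q),l,'end y',q[:,1].min(), q[q[:,1].argmin()])
a,b=[load(c)['color'] for c in('top','side')]
cv2.imwrite('pics/p5.png',np.hstack([cv2.resize(i[:,:,::-1],(400,300),interpolation=cv2.INTER_CUBIC) for i in (a[110:230,180:340],b[130:250,190:350])]))
E
```

```text
[ 0.71543359 -0.10419348  0.14073838] 0.002270456990393927 [-0.25  0.34  1.44  0.    1.37 -0.27]
side 205 [ 3.9413473e-01 -9.1905266e-01  6.6131873e+02 -1.0657317e+02] end y -0.1700989141962324 [ 0.68824702 -0.17009891  0.0513942 ]
```

View pics/p5.png

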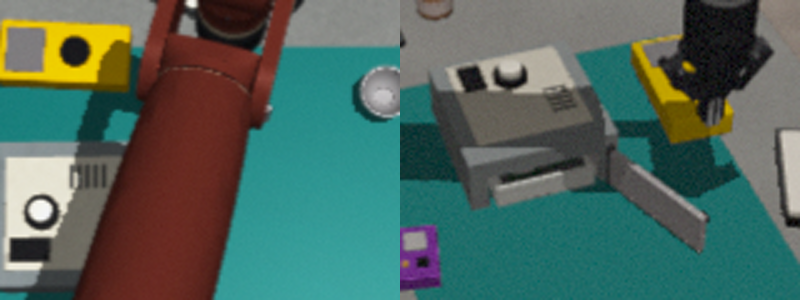

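The pictures show the tray home, with only its rear wall visible in the mouth, and the door open with the finger above its outer side. Next I compute the arc table.

```bash
python3 - <<'E'
import numpy as np
H=np.array([629.7,-26.4])
for a in [125,113]+list(range(108,-1,-4)):
    w=np.radians(181.2+a);d=np.array([np.cos(w),np.sin(w)]);n=np.array([-d[1],d[0]])
    p=H+105*d+15*n;print(a,np.round(p,1),np.round((p-[715.5,-104])/300,3))
E
```

```text
125 [ 703.8 -102.3] [-0.039  0.006]
113 [ 686.4 -116. ] [-0.097 -0.04 ]
108 [ 678.4 -120.6] [-0.124 -0.055]
104 [ 671.7 -123.8] [-0.146 -0.066]
100 [ 664.8 -126.5] [-0.169 -0.075]
96 [ 657.7 -128.7] [-0.193 -0.082]
92 [ 650.5 -130.4] [-0.217 -0.088]
88 [ 643.2 -131.6] [-0.241 -0.092]
84 [ 635.9 -132.3] [-0.265 -0.094]
80 [ 628.5 -132.5] [-0.29  -0.095]
76 [ 621.1 -132.1] [-0.315 -0.094]
72 [ 613.7 -131.3] [-0.339 -0.091]
68 [ 606.4 -129.9] [-0.364 -0.086]
64 [ 599.3 -128. ] [-0.387 -0.08 ]
60 [ 592.3 -125.6] [-0.411 -0.072]
56 [ 585.4 -122.8] [-0.434 -0.063]
52 [ 578.8 -119.5] [-0.456 -0.052]
48 [ 572.4 -115.7] [-0.477 -0.039]
44 [ 566.4 -111.5] [-0.497 -0.025]
40 [ 560.6 -106.8] [-0.516 -0.009]
36 [ 555.1 -101.8] [-0.535  0.007]
32 [550.1 -96.4] [-0.551  0.025]
28 [545.4 -90.7] [-0.567  0.044]
24 [541.1 -84.7] [-0.581  0.064]
20 [537.2 -78.4] [-0.594  0.085]
16 [533.8 -71.8] [-0.606  0.107]
12 [530.9 -65. ] [-0.615  0.13 ]
8 [528.4 -58. ] [-0.624  0.153]
4 [526.5 -50.9] [-0.63   0.177]
0 [525.  -43.6] [-0.635  0.201]
```

{"method": "arm_command", "body": {"rows": [[0,[0,0,-0.13],[0,0,0]],[0,[0,0,-0.26],[0,0,0]],[0,[0,0,-0.37],[0,0,0]],[0,[0,0,-0.383],[0,0,0]],[0,[0,0,-0.383],[0,0,0]]]}}

```text
time: 15.03
tool_pos: [0.7101, -0.1044, 0.0244]
tool_rot: [-0.004, 0.7, 0.714, -0.002]
contact_force: [0.5, -0.1, 0.1]
gripper_width: 0.005
grasp_force: 0.0
```

{"method": "arm_command", "body": {"rows": [[0,[-0.06,-0.02,0],[0,0,0]],[0,[-0.097,-0.04,0],[0,0,0]],[0,[-0.124,-0.055,0],[0,0,0]],[0,[-0.146,-0.066,0],[0,0,0]],[0,[-0.169,-0.075,0],[0,0,0]],[0,[-0.193,-0.082,0],[0,0,0]],[0,[-0.217,-0.088,0],[0,0,0]],[0,[-0.241,-0.092,0],[0,0,0]],[0,[-0.265,-0.094,0],[0,0,0]],[0,[-0.29,-0.095,0],[0,0,0]],[0,[-0.315,-0.094,0],[0,0,0]],[0,[-0.339,-0.091,0],[0,0,0]]]}}

```text
time: 16.03
tool_pos: [0.6114, -0.1328, 0.0277]
tool_rot: [-0.0, 0.7, 0.714, -0.0]
contact_force: [0.9, -0.0, -0.1]
gripper_width: 0.003
grasp_force: 0.3
```

{"method": "arm_command", "body": {"rows": [[0,[-0.025,0.005,0],[0,0,0]],[0,[-0.048,0.011,0],[0,0,0]],[0,[-0.072,0.019,0],[0,0,0]],[0,[-0.095,0.028,0],[0,0,0]],[0,[-0.117,0.039,0],[0,0,0]],[0,[-0.138,0.052,0],[0,0,0]],[0,[-0.158,0.066,0],[0,0,0]],[0,[-0.177,0.082,0],[0,0,0]],[0,[-0.196,0.098,0],[0,0,0]],[0,[-0.212,0.116,0],[0,0,0]],[0,[-0.228,0.135,0],[0,0,0]],[0,[-0.242,0.155,0],[0,0,0]]]}}

```text
time: 17.03
tool_pos: [0.5392, -0.0858, 0.0279]
tool_rot: [0.0, 0.7, 0.714, -0.0]
contact_force: [0.5, 0.1, 0.3]
gripper_width: 0.001
grasp_force: 0.2
```

{"method": "arm_command", "body": {"rows": [[0,[-0.013,0.021,0],[0,0,0]],[0,[-0.025,0.043,0],[0,0,0]],[0,[-0.034,0.066,0],[0,0,0]],[0,[-0.043,0.089,0],[0,0,0]],[0,[-0.049,0.11,0],[0,0,0]],[0,[-0.052,0.123,0],[0,0,0]],[0,[-0.052,0.128,0],[0,0,0]]]}}

```text
time: 17.62
tool_pos: [0.5237, -0.0472, 0.0278]
tool_rot: [-0.0, 0.7, 0.714, -0.0]
contact_force: [0.2, -0.4, 0.1]
gripper_width: 0.002
grasp_force: 0.2
```

```bash
python3 - <<'E'
from h import *
s=monitor.state();print(s['tool_pos'],s['contact_force'])
b=grab('side');grab('top')
cv2.imwrite('pics/p6.png',cv2.resize(b['color'][150:255,190:330][:,:,::-1],(800,600),interpolation=cv2.INTER_CUBIC))
E
```

```text
[ 0.5237367  -0.04719063  0.02778896] [ 0.20729559 -0.37942041  0.07175479]
```

View pics/p6.png

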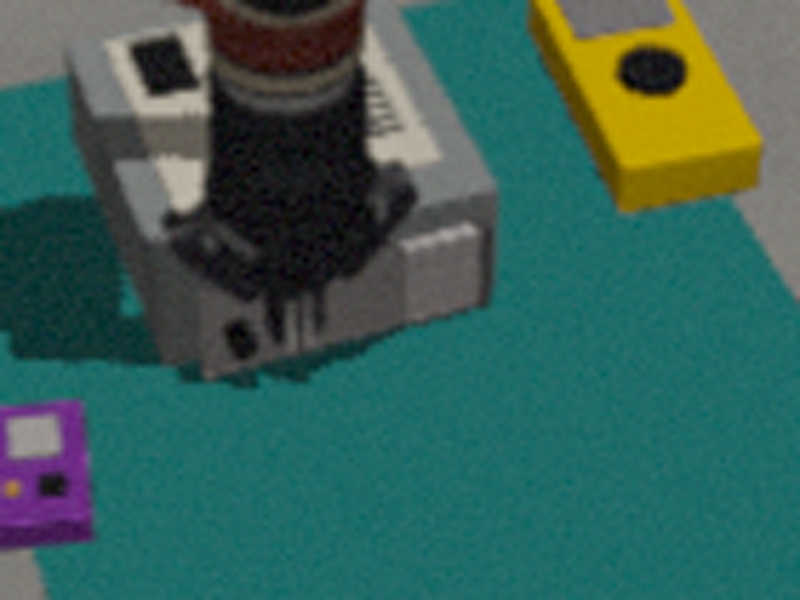

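The door is nearly shut, with the knob at (240,340) and the fingers beside it. Continue to the stop.

{"method": "arm_command", "body": {"rows": [[0,[0,0.006,0],[0,0,0]],[0,[0,0.012,0],[0,0,0]],[0,[0,0.016,0],[0,0,0]],[0,[0,0.016,0],[0,0,0]]]}}

```text
time: 18.05
tool_pos: [0.5241, -0.0431, 0.0279]
tool_rot: [-0.0, 0.7, 0.714, 0.0]
contact_force: [-0.4, -0.8, -1.4]
gripper_width: -0.001
grasp_force: 0.0
```

{"method": "arm_command", "body": {"rows": [[0,[0,0.004,0],[0,0,0]],[0,[0,0.008,0],[0,0,0]],[0,[0,0.008,0],[0,0,0]]]}}

```text
time: 18.3
tool_pos: [0.5241, -0.0424, 0.0279]
tool_rot: [0.001, 0.7, 0.714, -0.001]
contact_force: [-0.2, -7.1, -0.8]
gripper_width: 0.001
grasp_force: 3.5
```

{"method": "arm_command", "body": {"rows": [[0,[0,0.005,0],[0,0,0]],[0,[0,0.008,0],[0,0,0]],[0,[0,0.008,0],[0,0,0]]]}}

```text
time: 18.55
tool_pos: [0.5242, -0.0423, 0.028]
tool_rot: [0.003, 0.7, 0.715, -0.003]
contact_force: [-1.2, -15.8, -2.6]
gripper_width: -0.001
grasp_force: 7.8
```

Door is firmly shut. Back off, rise and measure the button.

{"method": "arm_command", "body": {"rows": [[0,[0,-0.07,0],[0,0,0]],[0,[0,-0.15,0],[0,0,0]],[0,[0,-0.15,0.14],[0,0,0]],[0,[0,-0.15,0.28],[0,0,0]],[0,[0,-0.15,0.42],[0,0,0]],[0,[0,-0.15,0.5],[0,0,0]],[0,[0,-0.15,0.5],[0,0,0]]]}}

```text
time: 19.13
tool_pos: [0.5282, -0.0845, 0.1862]
tool_rot: [0.006, 0.7, 0.714, 0.003]
contact_force: [0.3, 0.1, 0.8]
gripper_width: 0.002
grasp_force: 0.0
```

```bash
python3 - <<'E'
from h import *
s=monitor.state();print(s['tool_pos'])
for c in('top','side','wrist'):
    a=grab(c);P=cloud(a);x,y,z=P[...,0],P[...,1],P[...,2];g=a['color'].astype(int)
    R=(abs(x-.548)<.03)&(abs(y-.118)<.03)
    m=R&(z>.077)&(z<.11)&(g.min(2)>140)
    q=P[m];print(c,len(q),q.mean(0) if len(q) else '',np.percentile(q[:,2],[10,50,90]) if len(q) else '', (np.percentile(q,2,axis=0)+np.percentile(q,98,axis=0))/2 if len(q) else '')
for c in('top','side'):
    a=load(c);P=cloud(a);x,y,z=P[...,0],P[...,1],P[...,2]
    q=P[(z>.045)&(z<.0615)&(x>.45)&(x<.64)&(y<-.015)&(y>-.06)]
    if len(q)>20: print(c,len(q),cv2.fitLine((q[:,:2]*1000).astype(np.float32),cv2.DIST_HUBER,0,.01,.01).ravel())
E
```

```text
[ 0.52821141 -0.08448006  0.18623816]
top 72 [0.54940966 0.11619449 0.08992283] [0.07917497 0.09114142 0.09404723] [0.55157833 0.116397   0.08712395]
side 18 [0.55279696 0.11621862 0.09055534] [0.0878854  0.09059512 0.09260134] [0.5518831  0.11529214 0.09092923]
wrist 0   
top 63 [ 9.9995583e-01  9.3989866e-03  5.4630029e+02 -2.7534666e+01]
side 409 [ 9.9892414e-01 -4.6374004e-02  5.5637708e+02 -2.7391308e+01]
```

{"method": "arm_command", "body": {"rows": [[0,[0.083,0.667,0],[0,0,0]],[0,[0.083,0.667,0],[0,0,0]],[0,[0.083,0.667,0],[0,0,0]],[0,[0.083,0.667,0],[0,0,0]],[0,[0.083,0.667,0],[0,0,0]],[0,[0.083,0.667,-0.1],[0,0,0]],[0,[0.083,0.667,-0.2],[0,0,0]],[0,[0.083,0.667,-0.26],[0,0,0]],[0,[0.083,0.667,-0.26],[0,0,0]],[0,[0.083,0.667,-0.26],[0,0,0]]]}}

```text
time: 20.12
tool_pos: [0.5467, 0.1167, 0.0968]
tool_rot: [-0.002, 0.7, 0.714, -0.002]
contact_force: [-0.2, -0.6, 0.7]
gripper_width: 0.002
grasp_force: 0.0
```

{"method": "arm_command", "body": {"rows": [[0,[0.006,0,-0.01],[0,0,0]],[0,[0.006,0,-0.02],[0,0,0]],[0,[0.006,0,-0.03],[0,0,0]],[0,[0.006,0,-0.038],[0,0,0]],[0,[0.006,0,-0.038],[0,0,0]]]}}

```text
time: 20.53
tool_pos: [0.5517, 0.1166, 0.0894]
tool_rot: [0.001, 0.7, 0.714, 0.001]
contact_force: [2.1, -0.4, 3.0]
gripper_width: 0.001
grasp_force: 1.4
```

{"method": "arm_command", "body": {"rows": [[0,[0,0,-0.006],[0,0,0]],[0,[0,0,-0.012],[0,0,0]],[0,[0,0,-0.018],[0,0,0]],[0,[0,0,-0.018],[0,0,0]]]}}

```text
time: 20.87
tool_pos: [0.5519, 0.1166, 0.0859]
tool_rot: [0.001, 0.7, 0.714, 0.0]
contact_force: [-5.0, -1.9, 13.5]
gripper_width: -0.0
grasp_force: 6.8
```

{"method": "arm_command", "body": {"rows": [[0,[0,0,-0.006],[0,0,0]],[0,[0,0,-0.01],[0,0,0]],[0,[0,0,-0.01],[0,0,0]]]}}

```text
time: 21.12
tool_pos: [0.5521, 0.1167, 0.0856]
tool_rot: [0.001, 0.7, 0.714, 0.0]
contact_force: [-11.9, -3.7, 27.3]
gripper_width: -0.003
grasp_force: 13.6
```

Button bottomed (27 N, stiff). Release.

{"method": "arm_command", "body": {"rows": [[0,[0,0,0.05],[0,0,0]],[0,[0,0,0.15],[0,0,0]],[0,[0,0,0.28],[0,0,0]],[0,[-0.1,0.1,0.4],[0,0,0]],[0,[-0.2,0.2,0.45],[0,0,0]],[0,[-0.3,0.32,0.45],[0,0,0]],[0,[-0.4,0.45,0.45],[0,0,0]],[0,[-0.4,0.55,0.45],[0,0,0]],[0,[-0.4,0.65,0.45],[0,0,0]],[0,[-0.4,0.65,0.45],[0,0,0]],[0,[-0.4,0.65,0.45],[0,0,0]]]}}

```text
time: 22.03
tool_pos: [0.4294, 0.3134, 0.2143]
tool_rot: [-0.0, 0.698, 0.716, -0.001]
contact_force: [0.1, -0.8, 0.6]
gripper_width: 0.002
grasp_force: 0.0
```

```bash
python3 - <<'E'
from h import *
print(monitor.state()['tool_pos'])
for c in('top','side'):
    a=grab(c);P=cloud(a);x,y,z=P[...,0],P[...,1],P[...,2]
    q=P[(z>.045)&(z<.0605)&(x>.45)&(x<.64)&(y<-.02)&(y>-.06)]
    if len(q)>20: print(c,len(q),cv2.fitLine((q[:,:2]*1000).astype(np.float32),cv2.DIST_HUBER,0,.01,.01).ravel())
    q=P[(abs(x-.549)<.008)&(abs(y-.1165)<.008)];print('btn z',np.nanmedian(q[:,2]))
E
```

```text
[0.42943075 0.31335741 0.21431259]
top 111 [ 9.9998581e-01  5.3292536e-03  5.5920538e+02 -2.7655331e+01]
btn z 0.09251747766321997
side 274 [ 9.9999112e-01  4.2212293e-03  5.5579285e+02 -3.1032166e+01]
btn z 0.09059129103198785
```

```bash
python3 -c "
from plant import manip
print(manip.job_done())"
```

```text
the job is handed in; nothing more can be done
None
```

I handed the job in at about 22 s, with each step done in the order asked: the loose module is flush against its neighbour, the tray is home against the back stop, the door is shut against its stop, and the start button was pressed to the bottom and sprang back up; no verdict was shown.

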